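# Find the soft machine foot

### The arm

A 6-joint arm with a two-finger parallel gripper is mounted at the origin on the work surface. World frame = base frame: x ahead of the robot, y to its left, z up, the work surface at z = 0. Lengths are in m, angles in rad, forces in N, time in s.
With the tool pointing down it reaches from about 0.275 to 0.75 m from the base axis. Payload 10.2 kg.
Tool frame: the origin (TCP) lies midway between the tips of the shut fingers; the grasp point (between the pads) lies 19 mm behind it; z points along the fingers, y is the line along which they close (so a half turn about z gives the same grasp; the last joint's range is limited). The gripper opens to 85 mm and grips with 20 to 120 N. Pads are 22 mm wide; open, the fingers measure 114 mm over their backs; the gripper's body (76 mm by 85 mm) begins 54 mm behind the grasp point. The pads swing forward as they close: fully open they stand 13 mm farther back than shut.
Start: joints at [1.044, 0.313, 1.498, -0, 1.331, -0.223], TCP at [0.157, 0.501, 0.231] pointing down, gripper open.
Joint ranges: [-2.94, 2.94], [-0.97, 2.17], [0.19, 2.56], [-1.23, 4.37], [0.02, 3.11], [-2.88, 2.88]. Speed limits (rad/s): [2.39, 2.39, 3.01, 3.14, 3.14, 3.14].

### API

Orientations are given as a rotation vector (axis times angle).
In Python, from station import read_state, capture, hand_in gives the robot as it stands.
- The arm moves only by the tool move_arm, never from a script. Its argument "plan" is a list of rows, each an object of numbers: "dx", "dy", "dz": the shift along the tool's x, y, z each as a share of 0.025 m, from -1 to 1; "ax", "ay", "az": the turn, a rotation vector about the tool's x, y, z each as a share of 10 degrees, from -1 to 1; "fingers": the opening in per cent of the stroke, from 0 (shut) to 100 (fully open). In form: [{"dx": .., "dy": .., "dz": .., "ax": .., "ay": .., "az": .., "fingers": ..}, ...]. A call has 1 to 20 rows; each row shifts and turns the commanded pose from where the row before left it, along the tool's axes as they then stand; what a row does not reach is not made up. A row lasts 1/8 s, in which the tool goes at most 62.5 mm and 10.7 degrees, less where a joint would pass 70% of its speed; a pose out of reach is approached as far as the arm can. A call with a number of a shift or a turn outside -1 to 1 is refused whole. A call with a gripper value outside its range is refused whole. The fingers move at their own pace and stop on an object; "squeeze" is the grip in N (left out, the last holds). Time passes only in rows, so rows that do not move let the fingers close. It gives the time, the measured TCP pose, the force, the opening and the grip force at its end, in the units of the state.
- read_state(): the state, without advancing time (a new reading comes with each control period).
- capture(name): name is "scene" or "side" or "wrist"; returns a dict with "img" (420x560x3 uint8, blue, green, red), "z_map" (420x560 float32, m along the optical axis (not along the pixel's ray), 0 where there is no reading), "fovy" (degrees; the focal length in pixels is half the picture's height over the tangent of half this angle, whatever the lens; pixels are square), "cx", "cy" (the principal point, pixels), "eye" and "attitude" of the camera in the world. Camera axes: x right, y down, z forward; pixel columns grow to the right and rows downward; lengths in m; the calibration is good to about 2 mm. The wrist camera is an equidistant fisheye: a pixel r from the principal point sees the ray r / f radians off the axis. A picture is of the moment at which its call begins.
- hand_in(): hands the job in; it is judged then, once.
The state is a dict: "clock": time; "joint_pos": joint angles; "joint_vel": joint speeds; "joint_torque": joint torques, N m; "eef_pos": TCP position; "tcp_rot": TCP orientation; "force": force on the tool from outside, world axes, zero at the start; "moment": the same for the moment, N m; "width": finger opening in m; "grip_force": force on a finger pad.
Only numpy, scipy, OpenCV 4.12 (cv2) and the standard library are available. Lean on these libraries where they do the work, as an engineer would, in place of code of your own. Each camera call takes 0.05 s, during which the arm holds its last target. There are 200 camera calls.

### The job

One of the three rubber-topped machine feet in the test rack has gone soft. Working from left to right as seen from the robot, press each black buffer straight down 5 mm from first touch, hold it there for about a second to feel its resistance and let go, never pressing one hard or much deeper than that; then take the soft foot by its steel cup and stand it upright in the grey scrap tray, leaving the two sound feet standing in their nests and everything else alone.

Things in the scene. Friction and masses are not known exactly. Their poses are not given: they have to be found in the camera images.
- nest_left (a point): left (+y end) nest of the rack, seen from the robot: point 29 mm above the centre of its floor, which is the centre (half-way up) of the loose foot standing in it at the start (1.5 mm play). Round recess 43 mm wide, 4 mm deep, its floor 8 mm above the table. Each foot: steel cup 44 mm tall, 34 mm in diameter, 40 mm flange 5 mm high at its bottom, about 0.2 kg.
- nest_mid (a point): middle nest of the rack, seen from the robot: point 29 mm above the centre of its floor, which is the centre (half-way up) of the loose foot standing in it at the start (1.5 mm play). Round recess 43 mm wide, 4 mm deep, its floor 8 mm above the table. Buffer: black rubber, 25 mm in diameter, on top of the cup; its top is 54 to 62 mm above the foot's underside, unlike from foot to foot.
- nest_right (a point): right (-y end) nest of the rack, seen from the robot: point 29 mm above the centre of its floor, which is the centre (half-way up) of the loose foot standing in it at the start (1.5 mm play). Round recess 43 mm wide, 4 mm deep, its floor 8 mm above the table. Buffers are springy, 1 to 2.5 N at first touch, hard stop at 9.5 mm; 5 mm down a sound one pushes 12 to 16 N, the soft one about 6 N.
- rack: fixed aluminium plate 74 x 270 x 12 mm with three nests 85 mm apart along its y axis, the left one at +y; origin at the centre of its underside. Three look-alike feet stand in it; which nest holds the soft one changes every time and neither look nor height tells it
- tray: grey plastic scrap tray, fixed, open on top, 180 mm (x) by 130 mm (y) outside, 30 mm high, walls 4 mm, floor 4 mm thick; origin at the centre of its underside
- star_knob: bystander, loose: black five-lobed star knob, 52 mm across, 32 mm tall, origin under its centre
- wrench: bystander, loose: steel wrench 160 mm long, lying along its x axis
- jar: bystander, loose: white plastic jar with black cap, 52 mm in diameter, 65 mm tall, origin under its centre
Things that resemble listed ones, but are neither listed nor needed, are in the scene too. Of the things that look like the tray, take the one that is farthest to the robot's right at the start.

How it is judged:
By the outcome, as a careful person would: the job done as asked, in the order asked, and still so for the second after the job is handed in, with the robot touching nothing.
It also fails if it takes over 67 s, if anything falls off the work surface, if the arm or the gripper's body presses on something with over 40 N, if the wrist force passes 120 N, or if a joint passes its speed limit or range.

## Working session

There is one attempt and no reset: what is moved stays moved. The work goes in short steps, Python scripts to look and compute and a tool call to move; the robot and the scene stay as the last step left them, time stands still between calls to the robot, and variables do not carry over. Pictures are saved under pics/ and viewed, at most 10 in all, crops included, and the job is handed in when it is done.

Besides the shell and the picture viewer there is one more tool, called after "Emit:" in YAML: its name, and indented under it one key for each argument. move_arm: Moves the arm, as the interface text tells. Shift numbers are shares of 0.025 m and turn numbers shares of 10 degrees, none past 1 either way. Its arguments: {"type":"object","properties":{"plan":{"type":"array"},"squeeze":{"type":"number"}},"required":["plan"]}

```bash
mkdir -p pics
cat > h.py <<'E'
import numpy as np, cv2
from station import read_state, capture, hand_in
from scipy.spatial.transform import Rotation as R
def rot(a):
    a=np.array(a,float)
    if a.shape==(3,3): return a
    return R.from_rotvec(a).as_matrix() if a.size==3 else R.from_quat(a).as_matrix()
def cloud(c,fish=False):
    h,w=c["z_map"].shape; f=h/2/np.tan(np.radians(c["fovy"]/2))
    u,v=np.meshgrid(np.arange(w),np.arange(h)); x=(u-c["cx"])/f; y=(v-c["cy"])/f
    if fish:
        r=np.hypot(x,y)+1e-9; k=np.tan(np.minimum(r,1.5))/r; x=x*k; y=y*k
    z=c["z_map"]; P=np.stack([x*z,y*z,z],-1)
    P=P@rot(c["attitude"]).T+np.array(c["eye"]); P[z==0]=np.nan
    return P
E
python3 - <<'E'
from h import *
import pickle
s=read_state(); print(s)
for n in("scene","side"):
    c=capture(n); pickle.dump(c,open(n+".pkl","wb")); cv2.imwrite(f"pics/{n}0.png",c["img"]); print(n,c["eye"],c["attitude"],c["fovy"],c["cx"],c["cy"])
E
```

```text
{'clock': 0.0, 'joint_pos': array([ 1.04357651e+00,  3.13436737e-01,  1.49845578e+00,  1.92481013e-05,
        1.33097448e+00, -2.23394253e-01]), 'joint_vel': array([-2.05367980e-03, -1.30433736e-03,  9.81904433e-05,  4.50920863e-04,
       -2.87004582e-04, -6.35724137e-04]), 'joint_torque': array([-3.25761603e-04, -4.12275946e+01, -2.59743977e+01, -2.27168334e-04,
        4.22979778e-03,  6.07803216e-06]), 'eef_pos': array([0.15693714, 0.50072541, 0.23073482]), 'tcp_rot': array([-4.75348296e-01, -3.10493171e+00,  1.85135059e-03]), 'force': array([-0.76826808, -0.09925502, -0.29667635]), 'moment': array([ 0.01320019, -0.01065086,  0.07448745]), 'grip_force': 0.0, 'width': 0.0851827653238313}
scene [ 1.02666322 -0.30881243  0.73530229] [-2.16924333 -1.27081747  0.44724241] 47.773089608164184 277.5327132170472 214.66470077727843
side [-0.0142974  -0.76000264  0.62034237] [-2.01084694  0.7199718  -0.38011687] 45.63515460830971 271.4883455836494 212.7477897513199
```

View pics/scene0.png

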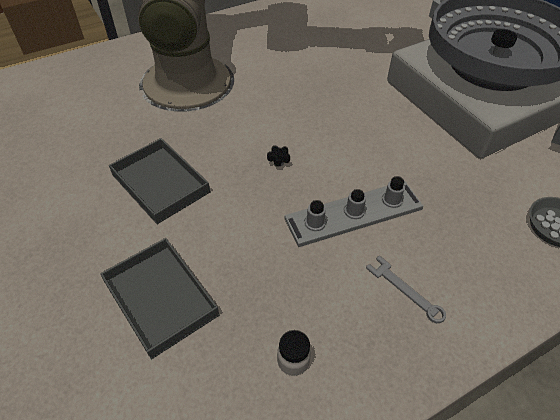

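View pics/side0.png

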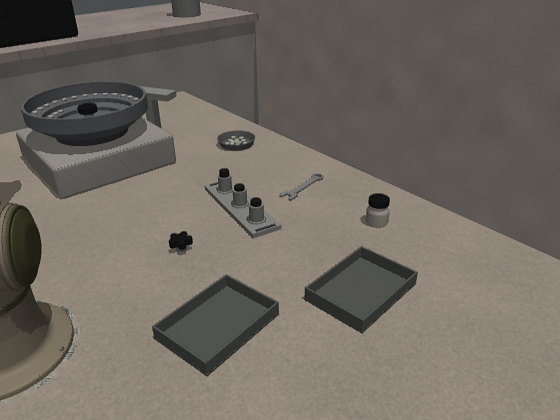

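The scene view shows two tray look-alikes at (160,180) and (160,297), and the rack with feet at (316,213), (357,203) and (396,190). It also shows the knob (279,155), the wrench (405,290) and the jar (294,350). Next I work out which tray lies farther to −y, and the rack pose.

Run:
```python
from h import *
import pickle
for n in("scene","side"):
    c=pickle.load(open(n+".pkl","rb")); P=cloud(c); z=P[...,2]
    print(n,"table z",np.nanmedian(z[(P[...,0]>.2)&(P[...,0]<.8)&(np.abs(P[...,1])<.4)]))
    pts={"scene":dict(trA=(160,180),trB=(160,297),knob=(279,155),jar=(294,345),wr=(405,285)),"side":dict(trA=(217,320),trB=(362,285),knob=(180,240),jar=(378,203))}[n]
    for k,(u,v) in pts.items(): print(k,np.round(P[v,u],3))
    # feet tops
    m=(z>.055)&(z<.085)&(P[...,0]>.3)&(P[...,0]<.7)&(P[...,1]>-.2)&(P[...,1]<.4)
    nl,L,st,ce=cv2.connectedComponentsWithStats(m.astype(np.uint8))
    for i in range(1,nl):
        if st[i,4]>15:
            q=P[L==i]; t=np.percentile(q[:,2],90); print("top",ce[i].round(),st[i,4],q[q[:,2]>t-.004].mean(0).round(4), t.round(4))
    # rack top plane
    m=(z>.009)&(z<.0145)&(P[...,0]>.3)&(P[...,0]<.75)&(P[...,1]>-.15)&(P[...,1]<.4)
    m=cv2.morphologyEx(m.astype(np.uint8),cv2.MORPH_OPEN,np.ones((3,3)))
    nl,L,st,ce=cv2.connectedComponentsWithStats(m)
    for i in range(1,nl):
        if st[i,4]>150: print("rack",st[i],cv2.minAreaRect((P[L==i][:,:2]*1000).astype(np.float32)))
    # tray walls
    m=((z>.024)&(z<.034)&(P[...,0]>.1)&(P[...,0]<.8)&(P[...,1]<.0)).astype(np.uint8)
    nl,L,st,ce=cv2.connectedComponentsWithStats(m)
    for i in range(1,nl):
        if st[i,4]>60: print("rim",st[i],cv2.minAreaRect((P[L==i][:,:2]*1000).astype(np.float32)))
c=pickle.load(open("scene.pkl","rb")); cv2.imwrite("pics/crop.png",cv2.resize(c["img"][130:360,90:440],None,fx=2.2,fy=2.2,interpolation=2))
```

```text
scene table z -0.0015101419496002522
trA [ 0.304 -0.185  0.001]
trB [ 0.571 -0.284  0.004]
knob [0.387 0.057 0.031]
jar [ 0.782 -0.14   0.062]
wr [0.76  0.103 0.004]
top [397. 182.] 138 [0.5923 0.2037 0.0667] 0.0682
top [357. 194.] 114 [0.5789 0.1202 0.0611] 0.0626
top [316. 206.] 133 [0.5653 0.0364 0.0629] 0.0642
rack [404 188  18  21 184] ((609.4647827148438, 242.69656372070312), (29.573455810546875, 53.06829833984375), 58.158042907714844)
rack [365 191  26  27 301] ((583.2960205078125, 162.29762268066406), (67.80358123779297, 47.601016998291016), 1.7892805337905884)
rack [325 204  17  26 159] ((569.6312866210938, 72.41566467285156), (26.850675582885742, 61.59162521362305), 81.00757598876953)
rack [286 211  20  31 230] ((556.7735595703125, -1.0678291320800781), (32.64314270019531, 75.72462463378906), 67.6429672241211)
rim [109 138 100  78 586] ((308.7013854980469, -187.78079223632812), (184.5009765625, 130.68698120117188), 11.83617115020752)
rim [100 238 118 115 915] ((568.7828369140625, -284.1563415527344), (184.1042938232422, 130.3883819580078), 7.634616851806641)
side table z 0.0010226389397247626
trA [ 0.314 -0.176  0.003]
trB [ 0.581 -0.276  0.003]
knob [0.371 0.047 0.033]
jar [ 0.761 -0.153  0.064]
top [224. 172.] 83 [0.5898 0.2015 0.069 ] 0.07
top [239. 186.] 70 [0.5761 0.119  0.0637] 0.0648
top [256. 201.] 81 [0.5628 0.0357 0.0652] 0.0665
rack [207 184  73  50 761] ((576.9383544921875, 118.25284576416016), (266.992431640625, 75.06482696533203), 80.77937316894531)
rim [366 210  24  10  91] ((768.4483642578125, -146.49063110351562), (30.08343505859375, 51.914859771728516), 34.07914733886719)
rim [305 246 113  77 941] ((568.1463623046875, -284.20989990234375), (183.305419921875, 132.6941680908203), 7.403878688812256)
rim [ 152  274  127   91 1146] ((307.75982666015625, -187.11001586914062), (182.21499633789062, 133.3878173828125), 12.041325569152832)
```

View pics/crop.png

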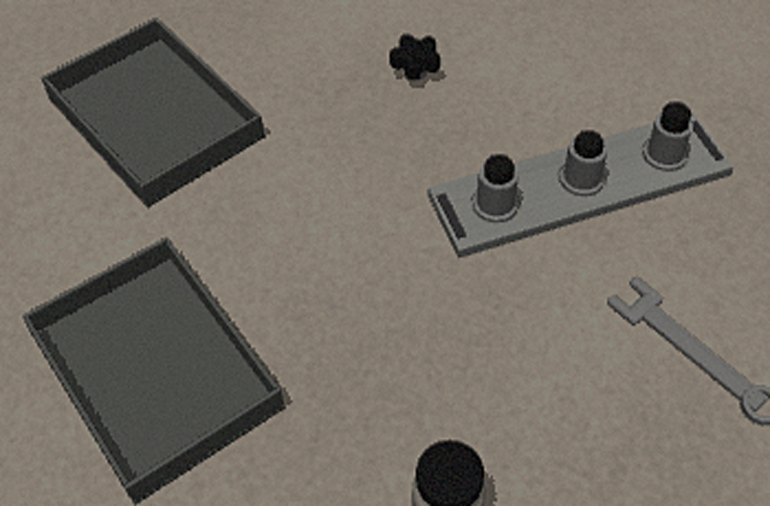

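Tray candidates: the one at (160,180) is at y≈−0.187 and the one at (160,297) is at y≈−0.284. The second is farther to the robot's right, so it is the target, and the crop confirms it is an open grey tray. Before moving I check the machine near the arm's start and the wrist view's frame.

Run:
```python
from h import *
import pickle
c=pickle.load(open("scene.pkl","rb")); P=cloud(c)
for u,v in [(400,75),(485,145),(490,55),(440,20),(505,37),(550,225)]: print((u,v),P[v,u].round(3))
c=pickle.load(open("side.pkl","rb")); P=cloud(c)
for u,v in [(30,100),(88,108),(145,105),(60,180),(170,160),(240,140),(160,94)]: print((u,v),P[v,u].round(3))
M=rot(read_state()["tcp_rot"]); print(M.round(4))
print("tool shift to above left foot/25mm",(M.T@(np.array([.591,.2025,.085])-read_state()["eef_pos"])/.025).round(2))
```

```text
(400, 75) [0.3   0.449 0.046]
(485, 145) [0.585 0.453 0.041]
(490, 55) [0.415 0.601 0.119]
(440, 20) [0.288 0.55  0.157]
(505, 37) [0.428 0.61  0.168]
(550, 225) [0.792 0.439 0.003]
(30, 100) [0.3   0.717 0.188]
(88, 108) [0.415 0.597 0.169]
(145, 105) [0.549 0.523 0.165]
(60, 180) [0.261 0.45  0.056]
(170, 160) [0.568 0.453 0.015]
(240, 140) [0.818 0.456 0.006]
(160, 94) [0.635 0.598 0.161]
[[-9.542e-01  2.991e-01 -6.000e-04]
 [ 2.991e-01  9.542e-01 -1.000e-03]
 [ 3.000e-04 -1.100e-03 -1.000e+00]]
tool shift to above left foot/25mm [-20.14  -6.18   5.83]
```

Emit:
move_arm:
  plan:
    - {"dx":-1,"dy":-0.31,"fingers":0}
    - {"dx":-1,"dy":-0.31,"fingers":0}
    - {"dx":-1,"dy":-0.31,"fingers":0}
    - {"dx":-1,"dy":-0.31,"fingers":0}
    - {"dx":-1,"dy":-0.31,"fingers":0}
    - {"dx":-1,"dy":-0.31,"fingers":0}
    - {"dx":-1,"dy":-0.31,"fingers":0}
    - {"dx":-1,"dy":-0.31,"fingers":0}
    - {"dx":-1,"dy":-0.31,"fingers":0}
    - {"dx":-1,"dy":-0.31,"fingers":0}
    - {"dx":-1,"dy":-0.31,"dz":0.4,"fingers":0}
    - {"dx":-1,"dy":-0.31,"dz":0.4,"fingers":0}
    - {"dx":-1,"dy":-0.31,"dz":0.4,"fingers":0}
    - {"dx":-1,"dy":-0.31,"dz":0.4,"fingers":0}
    - {"dx":-1,"dy":-0.31,"dz":0.4,"fingers":0}
    - {"dx":-1,"dy":-0.31,"dz":0.4,"fingers":0}
    - {"dx":-1,"dy":-0.31,"dz":0.4,"fingers":0}
    - {"dx":-1,"dy":-0.31,"dz":0.4,"fingers":0}
    - {"dx":-1,"dy":-0.31,"dz":0.4,"fingers":0}
    - {"dx":-1,"dy":-0.31,"dz":0.4,"az":-0.82,"fingers":0}
  squeeze: 30

```text
validation failed for argument at $.pl...
```

Emit:
move_arm:
  plan:
    - {"fingers":0}
    - {"fingers":0}

```text
validation failed for argument at $.pl...
```

```bash
cat > w.py <<'E'
from h import *
import sys
s=read_state(); M=rot(s["tcp_rot"]); print(s["clock"],s["eef_pos"].round(4),s["force"].round(2)); print(M.round(3))
c=capture("wrist"); P=cloud(c,True); z=P[...,2]
m=(z>.055)&(z<.085)&(P[...,0]>.5)&(P[...,0]<.65)&(P[...,1]>-.02)&(P[...,1]<.26)&(c["img"].max(2)<80)
nl,L,st,ce=cv2.connectedComponentsWithStats(m.astype(np.uint8))
for i in range(1,nl):
    if st[i,4]>30:
        q=P[L==i]; t=np.percentile(q[:,2],80); q=q[abs(q[:,2]-t)<.0025]; p=np.append((q[:,:2].max(0)+q[:,:2].min(0))/2,t)
        print("top",ce[i].round(),st[i,4],p.round(4),np.ptp(q[:,:2],axis=0).round(4),"tool/25mm",(M.T@(p-s["eef_pos"])/.025).round(2))
cv2.imwrite(sys.argv[1],c["img"])
E
python3 w.py pics/w1.png
```

```text
0.1 [0.157  0.5008 0.2308] [-0.48  0.03  0.74]
[[-0.954  0.299 -0.001]
 [ 0.299  0.954 -0.001]
 [ 0.    -0.001 -1.   ]]
```

View pics/w1.png

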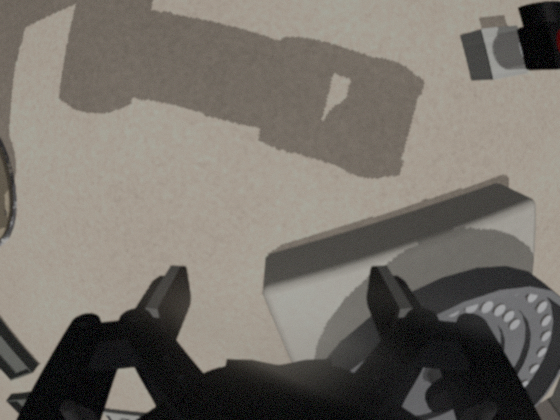

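The arm did not move because the plan was refused, so this picture only shows the start view: floor, machine at lower right. Rows probably need every key.

Emit:
move_arm:
  plan:
    - {"dx":-1,"dy":-0.31,"dz":0,"ax":0,"ay":0,"az":0,"fingers":0}
  squeeze: 30

```text
clock: 0.28
eef_pos: [0.178, 0.4862, 0.2309]
tcp_rot: [-0.472, -3.105, 0.001]
force: [1.0, 0.4, -1.2]
width: 0.0699
grip_force: 0.0
```

Emit:
move_arm:
  plan:
    - {"dx":-1,"dy":-0.31,"dz":0,"ax":0,"ay":0,"az":0,"fingers":0}
    - {"dx":-1,"dy":-0.31,"dz":0,"ax":0,"ay":0,"az":0,"fingers":0}
    - {"dx":-1,"dy":-0.31,"dz":0,"ax":0,"ay":0,"az":0,"fingers":0}
    - {"dx":-1,"dy":-0.31,"dz":0,"ax":0,"ay":0,"az":0,"fingers":0}
    - {"dx":-1,"dy":-0.31,"dz":0,"ax":0,"ay":0,"az":0,"fingers":0}
    - {"dx":-1,"dy":-0.31,"dz":0,"ax":0,"ay":0,"az":0,"fingers":0}
    - {"dx":-1,"dy":-0.31,"dz":0,"ax":0,"ay":0,"az":0,"fingers":0}
    - {"dx":-1,"dy":-0.31,"dz":0,"ax":0,"ay":0,"az":0,"fingers":0}
    - {"dx":-1,"dy":-0.31,"dz":0,"ax":0,"ay":0,"az":0,"fingers":0}
    - {"dx":-1,"dy":-0.31,"dz":0.4,"ax":0,"ay":0,"az":0,"fingers":0}
    - {"dx":-1,"dy":-0.31,"dz":0.4,"ax":0,"ay":0,"az":0,"fingers":0}
    - {"dx":-1,"dy":-0.31,"dz":0.4,"ax":0,"ay":0,"az":0,"fingers":0}
    - {"dx":-1,"dy":-0.31,"dz":0.4,"ax":0,"ay":0,"az":0,"fingers":0}
    - {"dx":-1,"dy":-0.31,"dz":0.4,"ax":0,"ay":0,"az":0,"fingers":0}
    - {"dx":-1,"dy":-0.31,"dz":0.4,"ax":0,"ay":0,"az":0,"fingers":0}
    - {"dx":-1,"dy":-0.31,"dz":0.4,"ax":0,"ay":0,"az":0,"fingers":0}
    - {"dx":-1,"dy":-0.31,"dz":0.4,"ax":0,"ay":0,"az":0,"fingers":0}
    - {"dx":-1,"dy":-0.31,"dz":0.4,"ax":0,"ay":0,"az":0,"fingers":0}
    - {"dx":-1,"dy":-0.31,"dz":0.4,"ax":0,"ay":0,"az":-0.82,"fingers":0}
    - {"dx":0,"dy":0,"dz":0,"ax":0,"ay":0,"az":0,"fingers":0}

```text
clock: 2.78
eef_pos: [0.5887, 0.202, 0.1299]
tcp_rot: [-0.255, -3.13, 0.001]
force: [-0.3, 0.7, 0.2]
width: -0.0002
grip_force: 0.0
```

```bash
python3 w.py pics/w2.png
```

```text
2.775 [0.5887 0.202  0.1299] [-0.25  0.74  0.19]
[[-0.987  0.162 -0.002]
 [ 0.162  0.987 -0.   ]
 [ 0.002 -0.001 -1.   ]]
top [282. 224.] 1049 [0.5908 0.2042 0.0696] [0.0228 0.0232] tool/25mm [-0.07  0.1   2.41]
top [ 74. 221.] 646 [0.564  0.0372 0.0661] [0.0228 0.023 ] tool/25mm [-0.1  -6.66  2.56]
top [167. 222.] 832 [0.5773 0.1206 0.0641] [0.0229 0.0229] tool/25mm [-0.08 -3.28  2.63]
```

View pics/w2.png

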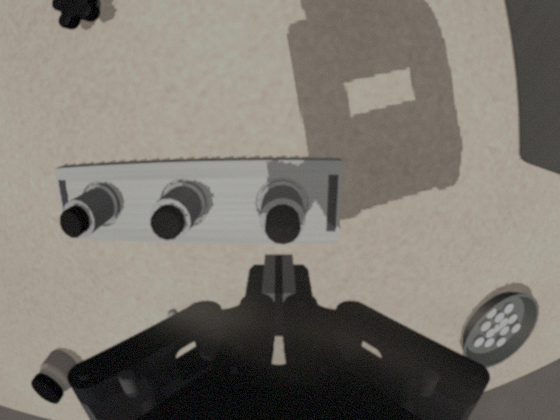

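The three buffers are at (282,224), (167,222) and (74,221), heights 0.0696/0.0641/0.0661. The fingers are shut and about 2 mm off the left one. I'll correct, go to about 3 mm above it, then step down.

Emit:
move_arm:
  plan:
    - {"dx":-0.07,"dy":0.09,"dz":0.76,"ax":0,"ay":0,"az":0,"fingers":0}
    - {"dx":0,"dy":0,"dz":0.76,"ax":0,"ay":0,"az":0,"fingers":0}
    - {"dx":0,"dy":0,"dz":0.7,"ax":0,"ay":0,"az":0,"fingers":0}
    - {"dx":0,"dy":0,"dz":0,"ax":0,"ay":0,"az":0,"fingers":0}
    - {"dx":0,"dy":0,"dz":0,"ax":0,"ay":0,"az":0,"fingers":0}

```text
clock: 3.45
eef_pos: [0.5902, 0.2056, 0.0763]
tcp_rot: [0.252, 3.13, 0.0]
force: [0.3, 0.3, 1.0]
width: 0.0002
grip_force: 0.0
```

Emit:
move_arm:
  plan:
    - {"dx":0,"dy":0,"dz":0.04,"ax":0,"ay":0,"az":0,"fingers":0}
    - {"dx":0,"dy":0,"dz":0,"ax":0,"ay":0,"az":0,"fingers":0}

```text
clock: 3.7
eef_pos: [0.59, 0.2054, 0.0752]
tcp_rot: [0.252, 3.131, 0.0]
force: [-0.0, 0.1, 0.0]
width: 0.0001
grip_force: 0.0
```

Emit:
move_arm:
  plan:
    - {"dx":0,"dy":0,"dz":0.02,"ax":0,"ay":0,"az":0,"fingers":0}
    - {"dx":0,"dy":0,"dz":0,"ax":0,"ay":0,"az":0,"fingers":0}

```text
clock: 3.95
eef_pos: [0.5899, 0.2054, 0.0744]
tcp_rot: [0.252, 3.131, 0.0]
force: [-0.9, 0.9, -0.9]
width: 0.0001
grip_force: 0.0
```

Emit:
move_arm:
  plan:
    - {"dx":0,"dy":0,"dz":0.02,"ax":0,"ay":0,"az":0,"fingers":0}
    - {"dx":0,"dy":0,"dz":0,"ax":0,"ay":0,"az":0,"fingers":0}

```text
clock: 4.2
eef_pos: [0.5899, 0.2054, 0.0738]
tcp_rot: [-0.252, -3.131, 0.0]
force: [-0.7, -0.0, -0.2]
width: -0.0
grip_force: 0.0
```

Emit:
move_arm:
  plan:
    - {"dx":0,"dy":0,"dz":0.02,"ax":0,"ay":0,"az":0,"fingers":0}
    - {"dx":0,"dy":0,"dz":0,"ax":0,"ay":0,"az":0,"fingers":0}

```text
clock: 4.45
eef_pos: [0.5899, 0.2054, 0.0732]
tcp_rot: [-0.252, -3.131, 0.0]
force: [-0.4, -0.2, -0.4]
width: 0.0002
grip_force: 0.0
```

Emit:
move_arm:
  plan:
    - {"dx":0,"dy":0,"dz":0.02,"ax":0,"ay":0,"az":0,"fingers":0}
    - {"dx":0,"dy":0,"dz":0,"ax":0,"ay":0,"az":0,"fingers":0}

```text
clock: 4.7
eef_pos: [0.5899, 0.2054, 0.0727]
tcp_rot: [-0.252, -3.131, 0.0]
force: [-0.1, -0.9, 0.8]
width: -0.0001
grip_force: 0.0
```

Emit:
move_arm:
  plan:
    - {"dx":0,"dy":0,"dz":0.04,"ax":0,"ay":0,"az":0,"fingers":0}
    - {"dx":0,"dy":0,"dz":0,"ax":0,"ay":0,"az":0,"fingers":0}

```text
clock: 4.95
eef_pos: [0.5898, 0.2054, 0.0717]
tcp_rot: [-0.252, -3.131, 0.0]
force: [1.5, 0.1, 0.2]
width: 0.0004
grip_force: 0.0
```

Emit:
move_arm:
  plan:
    - {"dx":0,"dy":0,"dz":0.02,"ax":0,"ay":0,"az":0,"fingers":0}
    - {"dx":0,"dy":0,"dz":0,"ax":0,"ay":0,"az":0,"fingers":0}

```text
clock: 5.2
eef_pos: [0.5899, 0.2054, 0.0713]
tcp_rot: [-0.252, -3.131, -0.0]
force: [-0.3, -0.3, -0.5]
width: -0.0001
grip_force: 0.0
```

Emit:
move_arm:
  plan:
    - {"dx":0,"dy":0,"dz":0.02,"ax":0,"ay":0,"az":0,"fingers":0}
    - {"dx":0,"dy":0,"dz":0,"ax":0,"ay":0,"az":0,"fingers":0}

```text
clock: 5.45
eef_pos: [0.5899, 0.2054, 0.0708]
tcp_rot: [-0.252, -3.131, 0.0]
force: [0.5, 0.1, -0.0]
width: 0.0004
grip_force: 0.0
```

Emit:
move_arm:
  plan:
    - {"dx":0,"dy":0,"dz":0.02,"ax":0,"ay":0,"az":0,"fingers":0}
    - {"dx":0,"dy":0,"dz":0,"ax":0,"ay":0,"az":0,"fingers":0}

```text
clock: 5.7
eef_pos: [0.5899, 0.2054, 0.0703]
tcp_rot: [-0.252, -3.131, 0.0]
force: [-0.1, 0.1, 0.4]
width: -0.0004
grip_force: 0.0
```

Emit:
move_arm:
  plan:
    - {"dx":0,"dy":0,"dz":0.02,"ax":0,"ay":0,"az":0,"fingers":0}
    - {"dx":0,"dy":0,"dz":0,"ax":0,"ay":0,"az":0,"fingers":0}

```text
clock: 5.95
eef_pos: [0.5899, 0.2054, 0.0698]
tcp_rot: [-0.252, -3.131, 0.0]
force: [-1.0, 0.3, 1.1]
width: -0.0002
grip_force: 0.0
```

Emit:
move_arm:
  plan:
    - {"dx":0,"dy":0,"dz":0.02,"ax":0,"ay":0,"az":0,"fingers":0}
    - {"dx":0,"dy":0,"dz":0,"ax":0,"ay":0,"az":0,"fingers":0}

```text
clock: 6.2
eef_pos: [0.5899, 0.2054, 0.0692]
tcp_rot: [-0.252, -3.131, -0.0]
force: [-0.2, -0.7, -0.5]
width: 0.0002
grip_force: 0.0
```

Emit:
move_arm:
  plan:
    - {"dx":0,"dy":0,"dz":0.02,"ax":0,"ay":0,"az":0,"fingers":0}
    - {"dx":0,"dy":0,"dz":0,"ax":0,"ay":0,"az":0,"fingers":0}

```text
clock: 6.45
eef_pos: [0.5899, 0.2054, 0.0687]
tcp_rot: [-0.252, -3.131, 0.0]
force: [-0.4, 0.1, -1.2]
width: 0.0004
grip_force: 0.0
```

Emit:
move_arm:
  plan:
    - {"dx":0,"dy":0,"dz":0.02,"ax":0,"ay":0,"az":0,"fingers":0}
    - {"dx":0,"dy":0,"dz":0,"ax":0,"ay":0,"az":0,"fingers":0}

```text
clock: 6.7
eef_pos: [0.5899, 0.2055, 0.0685]
tcp_rot: [0.252, 3.131, 0.0]
force: [-0.9, 0.1, 2.2]
width: 0.0002
grip_force: 1.1
```

Emit:
move_arm:
  plan:
    - {"dx":0,"dy":0,"dz":0.02,"ax":0,"ay":0,"az":0,"fingers":0}
    - {"dx":0,"dy":0,"dz":0,"ax":0,"ay":0,"az":0,"fingers":0}

```text
clock: 6.95
eef_pos: [0.59, 0.2054, 0.068]
tcp_rot: [0.252, 3.131, 0.0]
force: [-1.0, -0.2, 3.9]
width: -0.0002
grip_force: 1.7
```

Emit:
move_arm:
  plan:
    - {"dx":0,"dy":0,"dz":0.02,"ax":0,"ay":0,"az":0,"fingers":0}
    - {"dx":0,"dy":0,"dz":0,"ax":0,"ay":0,"az":0,"fingers":0}

```text
clock: 7.2
eef_pos: [0.59, 0.2054, 0.0674]
tcp_rot: [0.252, 3.131, 0.0]
force: [-1.4, -0.5, 3.6]
width: -0.0001
grip_force: 2.2
```

First touch came at z≈0.0686, so the target is 0.0636.

Emit:
move_arm:
  plan:
    - {"dx":0,"dy":0,"dz":0.07,"ax":0,"ay":0,"az":0,"fingers":0}
    - {"dx":0,"dy":0,"dz":0.07,"ax":0,"ay":0,"az":0,"fingers":0}
    - {"dx":0,"dy":0,"dz":0,"ax":0,"ay":0,"az":0,"fingers":0}

```text
clock: 7.58
eef_pos: [0.5901, 0.2055, 0.0647]
tcp_rot: [0.252, 3.131, 0.0]
force: [-3.3, -0.9, 10.1]
width: 0.0002
grip_force: 5.3
```

Emit:
move_arm:
  plan:
    - {"dx":0,"dy":0,"dz":0.04,"ax":0,"ay":0,"az":0,"fingers":0}
    - {"dx":0,"dy":0,"dz":0,"ax":0,"ay":0,"az":0,"fingers":0}
    - {"dx":0,"dy":0,"dz":0,"ax":0,"ay":0,"az":0,"fingers":0}

```text
clock: 7.95
eef_pos: [0.5902, 0.2055, 0.064]
tcp_rot: [0.252, 3.13, 0.0]
force: [-4.5, -1.2, 11.4]
width: 0.0001
grip_force: 6.0
```

Emit:
move_arm:
  plan:
    - {"dx":0,"dy":0,"dz":0,"ax":0,"ay":0,"az":0,"fingers":0}
    - {"dx":0,"dy":0,"dz":0,"ax":0,"ay":0,"az":0,"fingers":0}

```text
clock: 8.2
eef_pos: [0.5902, 0.2055, 0.064]
tcp_rot: [0.252, 3.13, 0.0]
force: [-4.0, -0.3, 12.5]
width: -0.0001
grip_force: 6.0
```

Emit:
move_arm:
  plan:
    - {"dx":0,"dy":0,"dz":0.02,"ax":0,"ay":0,"az":0,"fingers":0}
    - {"dx":0,"dy":0,"dz":0,"ax":0,"ay":0,"az":0,"fingers":0}
    - {"dx":0,"dy":0,"dz":0,"ax":0,"ay":0,"az":0,"fingers":0}
    - {"dx":0,"dy":0,"dz":0,"ax":0,"ay":0,"az":0,"fingers":0}
    - {"dx":0,"dy":0,"dz":0,"ax":0,"ay":0,"az":0,"fingers":0}
    - {"dx":0,"dy":0,"dz":0,"ax":0,"ay":0,"az":0,"fingers":0}
    - {"dx":0,"dy":0,"dz":0,"ax":0,"ay":0,"az":0,"fingers":0}
    - {"dx":0,"dy":0,"dz":0,"ax":0,"ay":0,"az":0,"fingers":0}

```text
clock: 9.2
eef_pos: [0.5902, 0.2055, 0.0636]
tcp_rot: [0.252, 3.13, 0.0]
force: [-4.5, -0.5, 11.8]
width: 0.0004
grip_force: 6.4
```

Emit:
move_arm:
  plan:
    - {"dx":0,"dy":0,"dz":-0.5,"ax":0,"ay":0,"az":0,"fingers":0}
    - {"dx":0,"dy":0,"dz":-0.5,"ax":0,"ay":0,"az":0,"fingers":0}
    - {"dx":0,"dy":0,"dz":0,"ax":0,"ay":0,"az":0,"fingers":0}
    - {"dx":-0.02,"dy":-0.86,"dz":0,"ax":0,"ay":0,"az":0,"fingers":0}
    - {"dx":0,"dy":-0.86,"dz":0,"ax":0,"ay":0,"az":0,"fingers":0}
    - {"dx":0,"dy":-0.86,"dz":0,"ax":0,"ay":0,"az":0,"fingers":0}
    - {"dx":0,"dy":-0.86,"dz":0,"ax":0,"ay":0,"az":0,"fingers":0}
    - {"dx":0,"dy":0,"dz":0.4,"ax":0,"ay":0,"az":0,"fingers":0}
    - {"dx":0,"dy":0,"dz":0.4,"ax":0,"ay":0,"az":0,"fingers":0}
    - {"dx":0,"dy":0,"dz":0,"ax":0,"ay":0,"az":0,"fingers":0}
    - {"dx":0,"dy":0,"dz":0,"ax":0,"ay":0,"az":0,"fingers":0}
    - {"dx":0,"dy":0,"dz":0,"ax":0,"ay":0,"az":0,"fingers":0}

```text
clock: 10.7
eef_pos: [0.5768, 0.1207, 0.0675]
tcp_rot: [0.251, 3.131, 0.0]
force: [-0.2, 0.0, -0.2]
width: 0.0001
grip_force: 0.0
```

Left is about 12 N at 5 mm, so it looks sound. Now the middle one.

Emit:
move_arm:
  plan:
    - {"dx":0,"dy":0,"dz":0.08,"ax":0,"ay":0,"az":0,"fingers":0}
    - {"dx":0,"dy":0,"dz":0,"ax":0,"ay":0,"az":0,"fingers":0}

```text
clock: 10.95
eef_pos: [0.5766, 0.1205, 0.0652]
tcp_rot: [-0.252, -3.131, 0.0]
force: [-1.1, -0.3, -0.4]
width: 0.0003
grip_force: 0.0
```

Emit:
move_arm:
  plan:
    - {"dx":0,"dy":0,"dz":0.02,"ax":0,"ay":0,"az":0,"fingers":0}
    - {"dx":0,"dy":0,"dz":0,"ax":0,"ay":0,"az":0,"fingers":0}

```text
clock: 11.2
eef_pos: [0.5766, 0.1204, 0.0648]
tcp_rot: [0.252, 3.131, -0.0]
force: [-0.8, -0.4, 1.5]
width: -0.0001
grip_force: 0.0
```

Emit:
move_arm:
  plan:
    - {"dx":0,"dy":0,"dz":0.02,"ax":0,"ay":0,"az":0,"fingers":0}
    - {"dx":0,"dy":0,"dz":0,"ax":0,"ay":0,"az":0,"fingers":0}

```text
clock: 11.45
eef_pos: [0.5766, 0.1205, 0.0643]
tcp_rot: [-0.252, -3.131, 0.0]
force: [0.1, -1.5, -0.2]
width: 0.0002
grip_force: 0.0
```

Emit:
move_arm:
  plan:
    - {"dx":0,"dy":0,"dz":0.02,"ax":0,"ay":0,"az":0,"fingers":0}
    - {"dx":0,"dy":0,"dz":0,"ax":0,"ay":0,"az":0,"fingers":0}

```text
clock: 11.7
eef_pos: [0.5766, 0.1205, 0.0638]
tcp_rot: [-0.252, -3.131, -0.0]
force: [0.7, -0.1, 0.5]
width: -0.0003
grip_force: 0.0
```

Emit:
move_arm:
  plan:
    - {"dx":0,"dy":0,"dz":0.02,"ax":0,"ay":0,"az":0,"fingers":0}
    - {"dx":0,"dy":0,"dz":0,"ax":0,"ay":0,"az":0,"fingers":0}

```text
clock: 11.95
eef_pos: [0.5766, 0.1204, 0.0633]
tcp_rot: [-0.252, -3.131, 0.0]
force: [0.2, -0.5, 0.6]
width: -0.0002
grip_force: 0.0
```

Emit:
move_arm:
  plan:
    - {"dx":0,"dy":0,"dz":0.02,"ax":0,"ay":0,"az":0,"fingers":0}
    - {"dx":0,"dy":0,"dz":0,"ax":0,"ay":0,"az":0,"fingers":0}

```text
clock: 12.2
eef_pos: [0.5767, 0.1205, 0.063]
tcp_rot: [0.252, 3.131, -0.0]
force: [-1.4, -0.1, 2.6]
width: 0.0001
grip_force: 1.2
```

Emit:
move_arm:
  plan:
    - {"dx":0,"dy":0,"dz":0.02,"ax":0,"ay":0,"az":0,"fingers":0}
    - {"dx":0,"dy":0,"dz":0,"ax":0,"ay":0,"az":0,"fingers":0}

```text
clock: 12.45
eef_pos: [0.5767, 0.1205, 0.0625]
tcp_rot: [0.252, 3.131, 0.0]
force: [-0.9, 0.4, 4.5]
width: 0.0003
grip_force: 2.0
```

First touch came at ≈0.0631, so the target is 0.0581.

Emit:
move_arm:
  plan:
    - {"dx":0,"dy":0,"dz":0.09,"ax":0,"ay":0,"az":0,"fingers":0}
    - {"dx":0,"dy":0,"dz":0.09,"ax":0,"ay":0,"az":0,"fingers":0}
    - {"dx":0,"dy":0,"dz":0,"ax":0,"ay":0,"az":0,"fingers":0}
    - {"dx":0,"dy":0,"dz":0,"ax":0,"ay":0,"az":0,"fingers":0}

```text
clock: 12.95
eef_pos: [0.5769, 0.1205, 0.0589]
tcp_rot: [0.252, 3.131, -0.0]
force: [-4.3, -0.7, 12.5]
width: -0.0
grip_force: 6.3
```

Emit:
move_arm:
  plan:
    - {"dx":0,"dy":0,"dz":0.04,"ax":0,"ay":0,"az":0,"fingers":0}
    - {"dx":0,"dy":0,"dz":0,"ax":0,"ay":0,"az":0,"fingers":0}
    - {"dx":0,"dy":0,"dz":0,"ax":0,"ay":0,"az":0,"fingers":0}
    - {"dx":0,"dy":0,"dz":0,"ax":0,"ay":0,"az":0,"fingers":0}
    - {"dx":0,"dy":0,"dz":0,"ax":0,"ay":0,"az":0,"fingers":0}
    - {"dx":0,"dy":0,"dz":0,"ax":0,"ay":0,"az":0,"fingers":0}
    - {"dx":0,"dy":0,"dz":0,"ax":0,"ay":0,"az":0,"fingers":0}
    - {"dx":0,"dy":0,"dz":0,"ax":0,"ay":0,"az":0,"fingers":0}

```text
clock: 13.95
eef_pos: [0.5769, 0.1205, 0.0582]
tcp_rot: [0.252, 3.13, 0.0]
force: [-4.7, -1.1, 14.4]
width: 0.0002
grip_force: 7.2
```

Emit:
move_arm:
  plan:
    - {"dx":0,"dy":0,"dz":-0.55,"ax":0,"ay":0,"az":0,"fingers":0}
    - {"dx":0,"dy":0,"dz":-0.55,"ax":0,"ay":0,"az":0,"fingers":0}
    - {"dx":0,"dy":0,"dz":0,"ax":0,"ay":0,"az":0,"fingers":0}
    - {"dx":-0.03,"dy":-0.84,"dz":0,"ax":0,"ay":0,"az":0,"fingers":0}
    - {"dx":0,"dy":-0.84,"dz":0,"ax":0,"ay":0,"az":0,"fingers":0}
    - {"dx":0,"dy":-0.84,"dz":0,"ax":0,"ay":0,"az":0,"fingers":0}
    - {"dx":0,"dy":-0.84,"dz":0,"ax":0,"ay":0,"az":0,"fingers":0}
    - {"dx":0,"dy":0,"dz":0.33,"ax":0,"ay":0,"az":0,"fingers":0}
    - {"dx":0,"dy":0,"dz":0.33,"ax":0,"ay":0,"az":0,"fingers":0}
    - {"dx":0,"dy":0,"dz":0,"ax":0,"ay":0,"az":0,"fingers":0}
    - {"dx":0,"dy":0,"dz":0,"ax":0,"ay":0,"az":0,"fingers":0}
    - {"dx":0,"dy":0,"dz":0,"ax":0,"ay":0,"az":0,"fingers":0}

```text
clock: 15.45
eef_pos: [0.564, 0.0377, 0.068]
tcp_rot: [0.251, 3.131, 0.0]
force: [0.6, -0.2, -0.7]
width: -0.0001
grip_force: 0.0
```

Emit:
move_arm:
  plan:
    - {"dx":0,"dy":0,"dz":0.02,"ax":0,"ay":0,"az":0,"fingers":0}
    - {"dx":0,"dy":0,"dz":0,"ax":0,"ay":0,"az":0,"fingers":0}

```text
clock: 15.7
eef_pos: [0.5639, 0.0375, 0.0673]
tcp_rot: [0.252, 3.131, -0.0]
force: [-0.6, 0.0, 0.5]
width: 0.0002
grip_force: 0.0
```

Emit:
move_arm:
  plan:
    - {"dx":0,"dy":0,"dz":0.02,"ax":0,"ay":0,"az":0,"fingers":0}
    - {"dx":0,"dy":0,"dz":0,"ax":0,"ay":0,"az":0,"fingers":0}

```text
clock: 15.95
eef_pos: [0.5639, 0.0374, 0.0668]
tcp_rot: [-0.252, -3.131, 0.0]
force: [0.5, 0.4, -0.1]
width: -0.0002
grip_force: 0.0
```

Emit:
move_arm:
  plan:
    - {"dx":0,"dy":0,"dz":0.02,"ax":0,"ay":0,"az":0,"fingers":0}
    - {"dx":0,"dy":0,"dz":0,"ax":0,"ay":0,"az":0,"fingers":0}

```text
clock: 16.2
eef_pos: [0.5639, 0.0374, 0.0662]
tcp_rot: [-0.252, -3.131, -0.0]
force: [0.3, -0.6, 0.2]
width: -0.0
grip_force: 0.0
```

Emit:
move_arm:
  plan:
    - {"dx":0,"dy":0,"dz":0.02,"ax":0,"ay":0,"az":0,"fingers":0}
    - {"dx":0,"dy":0,"dz":0,"ax":0,"ay":0,"az":0,"fingers":0}

```text
clock: 16.45
eef_pos: [0.5639, 0.0374, 0.0658]
tcp_rot: [-0.252, -3.131, 0.0]
force: [0.6, -0.8, 0.7]
width: 0.0004
grip_force: 0.0
```

Emit:
move_arm:
  plan:
    - {"dx":0,"dy":0,"dz":0.02,"ax":0,"ay":0,"az":0,"fingers":0}
    - {"dx":0,"dy":0,"dz":0,"ax":0,"ay":0,"az":0,"fingers":0}

```text
clock: 16.7
eef_pos: [0.5639, 0.0374, 0.0653]
tcp_rot: [-0.252, -3.131, -0.0]
force: [0.3, -0.9, -0.7]
width: -0.0001
grip_force: 0.0
```

Emit:
move_arm:
  plan:
    - {"dx":0,"dy":0,"dz":0.02,"ax":0,"ay":0,"az":0,"fingers":0}
    - {"dx":0,"dy":0,"dz":0,"ax":0,"ay":0,"az":0,"fingers":0}

```text
clock: 16.95
eef_pos: [0.564, 0.0374, 0.0649]
tcp_rot: [0.252, 3.131, -0.0]
force: [-0.6, -0.6, 0.7]
width: -0.0002
grip_force: 0.5
```

Middle is 14 N, so it is sound. On the right, first touch came at ≈0.0650, so the target is 0.0600.

Emit:
move_arm:
  plan:
    - {"dx":0,"dy":0,"dz":0.09,"ax":0,"ay":0,"az":0,"fingers":0}
    - {"dx":0,"dy":0,"dz":0.09,"ax":0,"ay":0,"az":0,"fingers":0}
    - {"dx":0,"dy":0,"dz":0,"ax":0,"ay":0,"az":0,"fingers":0}
    - {"dx":0,"dy":0,"dz":0,"ax":0,"ay":0,"az":0,"fingers":0}

```text
clock: 17.45
eef_pos: [0.564, 0.0374, 0.0605]
tcp_rot: [0.252, 3.131, -0.0]
force: [-2.4, -0.2, 5.1]
width: -0.0001
grip_force: 2.6
```

Right is about 5.5 N, so it is the soft one. I'll finish the press and hold, then lift, open and come down over its cup.

Emit:
move_arm:
  plan:
    - {"dx":0,"dy":0,"dz":0.02,"ax":0,"ay":0,"az":0,"fingers":0}
    - {"dx":0,"dy":0,"dz":0,"ax":0,"ay":0,"az":0,"fingers":0}
    - {"dx":0,"dy":0,"dz":0,"ax":0,"ay":0,"az":0,"fingers":0}
    - {"dx":0,"dy":0,"dz":0,"ax":0,"ay":0,"az":0,"fingers":0}
    - {"dx":0,"dy":0,"dz":0,"ax":0,"ay":0,"az":0,"fingers":0}
    - {"dx":0,"dy":0,"dz":0,"ax":0,"ay":0,"az":0,"fingers":0}
    - {"dx":0,"dy":0,"dz":0,"ax":0,"ay":0,"az":0,"fingers":0}
    - {"dx":0,"dy":0,"dz":0,"ax":0,"ay":0,"az":0,"fingers":0}

```text
clock: 18.45
eef_pos: [0.564, 0.0374, 0.0601]
tcp_rot: [0.252, 3.131, -0.0]
force: [-1.8, 0.5, 5.9]
width: -0.0005
grip_force: 2.9
```

Emit:
move_arm:
  plan:
    - {"dx":0,"dy":0,"dz":-0.5,"ax":0,"ay":0,"az":0,"fingers":0}
    - {"dx":0,"dy":0,"dz":-0.7,"ax":0,"ay":0,"az":0,"fingers":0}
    - {"dx":0,"dy":0,"dz":-0.6,"ax":0,"ay":0,"az":0,"fingers":0}
    - {"dx":0,"dy":0,"dz":0,"ax":0,"ay":0,"az":0,"fingers":64}
    - {"dx":0,"dy":0,"dz":0,"ax":0,"ay":0,"az":0,"fingers":64}
    - {"dx":0,"dy":0,"dz":0,"ax":0,"ay":0,"az":0,"fingers":64}
    - {"dx":0,"dy":0,"dz":0,"ax":0,"ay":0,"az":0,"fingers":64}
    - {"dx":0,"dy":0,"dz":0,"ax":0,"ay":0,"az":0,"fingers":64}

```text
clock: 19.45
eef_pos: [0.5638, 0.0374, 0.1046]
tcp_rot: [-0.252, -3.131, -0.0]
force: [0.4, 0.5, 0.1]
width: 0.0547
grip_force: 0.0
```

```bash
python3 w.py pics/w3.png
```

```text
19.45 [0.5638 0.0374 0.1046] [0.38 0.53 0.12]
[[-0.987  0.16  -0.   ]
 [ 0.16   0.987  0.   ]
 [ 0.    -0.    -1.   ]]
top [277. 235.] 1242 [0.5635 0.0361 0.0661] [0.0233 0.0238] tool/25mm [ 0.01 -0.05  1.54]
top [404. 233.] 1025 [0.5769 0.1192 0.064 ] [0.0238 0.0234] tool/25mm [0.01 3.31 1.62]
top [503. 231.] 849 [0.5906 0.2024 0.0693] [0.0232 0.0237] tool/25mm [-0.    6.69  1.41]
```

View pics/w3.png

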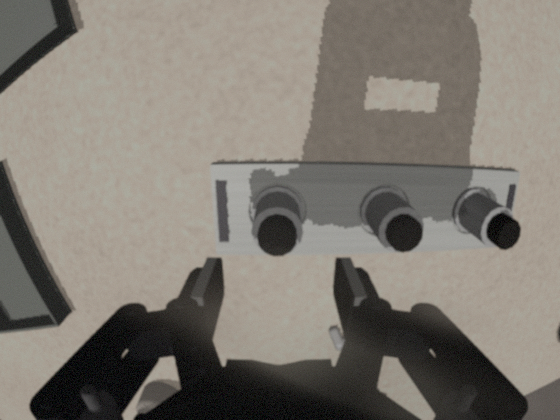

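The view shows the right foot at (277,235), between the open fingers and centred within about 1 mm. I'll descend and grip.

Emit:
move_arm:
  plan:
    - {"dx":0,"dy":-0.05,"dz":0.6,"ax":0,"ay":0,"az":0,"fingers":64}
    - {"dx":0,"dy":0,"dz":0.7,"ax":0,"ay":0,"az":0,"fingers":64}
    - {"dx":0,"dy":0,"dz":0.7,"ax":0,"ay":0,"az":0,"fingers":64}
    - {"dx":0,"dy":0,"dz":0.7,"ax":0,"ay":0,"az":0,"fingers":64}
    - {"dx":0,"dy":0,"dz":0.55,"ax":0,"ay":0,"az":0,"fingers":64}
    - {"dx":0,"dy":0,"dz":0,"ax":0,"ay":0,"az":0,"fingers":64}
    - {"dx":0,"dy":0,"dz":0,"ax":0,"ay":0,"az":0,"fingers":64}

```text
clock: 20.38
eef_pos: [0.5641, 0.0361, 0.024]
tcp_rot: [0.252, 3.131, -0.0]
force: [0.0, 0.1, -0.4]
width: 0.0546
grip_force: 0.0
```

Emit:
move_arm:
  plan:
    - {"dx":0,"dy":0,"dz":0,"ax":0,"ay":0,"az":0,"fingers":20}
    - {"dx":0,"dy":0,"dz":0,"ax":0,"ay":0,"az":0,"fingers":20}
    - {"dx":0,"dy":0,"dz":0,"ax":0,"ay":0,"az":0,"fingers":20}
    - {"dx":0,"dy":0,"dz":0,"ax":0,"ay":0,"az":0,"fingers":20}
    - {"dx":0,"dy":0,"dz":0,"ax":0,"ay":0,"az":0,"fingers":20}
    - {"dx":0,"dy":0,"dz":0,"ax":0,"ay":0,"az":0,"fingers":20}
  squeeze: 40

```text
clock: 21.12
eef_pos: [0.5642, 0.0362, 0.0244]
tcp_rot: [0.252, 3.13, -0.0]
force: [-1.0, -0.2, 5.5]
width: 0.0323
grip_force: 39.9
```

Emit:
move_arm:
  plan:
    - {"dx":0,"dy":0,"dz":-0.2,"ax":0,"ay":0,"az":0,"fingers":20}
    - {"dx":0,"dy":0,"dz":-0.5,"ax":0,"ay":0,"az":0,"fingers":20}
    - {"dx":0,"dy":0,"dz":-0.8,"ax":0,"ay":0,"az":0,"fingers":20}
    - {"dx":0,"dy":0,"dz":-0.8,"ax":0,"ay":0,"az":0,"fingers":20}
    - {"dx":0,"dy":0,"dz":-0.7,"ax":0,"ay":0,"az":0,"fingers":20}
    - {"dx":0,"dy":0,"dz":0,"ax":0,"ay":0,"az":0,"fingers":20}
  squeeze: 50

```text
clock: 21.88
eef_pos: [0.5644, 0.0361, 0.1001]
tcp_rot: [0.252, 3.129, -0.0]
force: [0.3, 0.1, -2.3]
width: 0.0327
grip_force: 49.7
```

Emit:
move_arm:
  plan:
    - {"dx":-0.1,"dy":-0.4,"dz":0,"ax":0,"ay":0,"az":0,"fingers":20}
    - {"dx":-0.15,"dy":-0.8,"dz":0,"ax":0,"ay":0,"az":0,"fingers":20}
    - {"dx":-0.15,"dy":-0.9,"dz":0,"ax":0,"ay":0,"az":0,"fingers":20}
    - {"dx":-0.15,"dy":-0.9,"dz":0,"ax":0,"ay":0,"az":0,"fingers":20}
    - {"dx":-0.15,"dy":-0.9,"dz":0,"ax":0,"ay":0,"az":0,"fingers":20}
    - {"dx":-0.15,"dy":-0.9,"dz":0,"ax":0,"ay":0,"az":0,"fingers":20}
    - {"dx":-0.15,"dy":-0.9,"dz":0,"ax":0,"ay":0,"az":0,"fingers":20}
    - {"dx":-0.15,"dy":-0.9,"dz":0,"ax":0,"ay":0,"az":0,"fingers":20}
    - {"dx":-0.15,"dy":-0.9,"dz":0,"ax":0,"ay":0,"az":0,"fingers":20}
    - {"dx":-0.15,"dy":-0.9,"dz":0,"ax":0,"ay":0,"az":0,"fingers":20}
    - {"dx":-0.15,"dy":-0.9,"dz":0,"ax":0,"ay":0,"az":0,"fingers":20}
    - {"dx":-0.15,"dy":-0.9,"dz":0,"ax":0,"ay":0,"az":0,"fingers":20}
    - {"dx":-0.15,"dy":-0.9,"dz":0,"ax":0,"ay":0,"az":0,"fingers":20}
    - {"dx":-0.15,"dy":-0.9,"dz":0,"ax":0,"ay":0,"az":0,"fingers":20}
    - {"dx":-0.15,"dy":-0.6,"dz":0,"ax":0,"ay":0,"az":0,"fingers":20}
    - {"dx":0,"dy":0,"dz":0,"ax":0,"ay":0,"az":0,"fingers":20}
    - {"dx":0,"dy":0,"dz":0,"ax":0,"ay":0,"az":0,"fingers":20}
    - {"dx":0,"dy":0,"dz":0,"ax":0,"ay":0,"az":0,"fingers":20}

```text
clock: 24.12
eef_pos: [0.5678, -0.2828, 0.0986]
tcp_rot: [-0.251, -3.131, -0.0]
force: [0.9, -1.5, -1.7]
width: 0.0323
grip_force: 49.8
```

Run:
```python
from h import *
s=read_state(); print(s["eef_pos"],s["width"],s["grip_force"])
c=capture("side"); d=capture("scene"); w=capture("wrist")["img"]
a=cv2.resize(c["img"][120:370,170:450],(400,357)); b=cv2.resize(d["img"][120:370,90:370],(400,357))
cv2.imwrite("pics/held.png",np.hstack([a,b]))
```

```text
[ 0.56775385 -0.28278795  0.09861117] 0.03229093758075867 49.83617663383484
```

View pics/held.png

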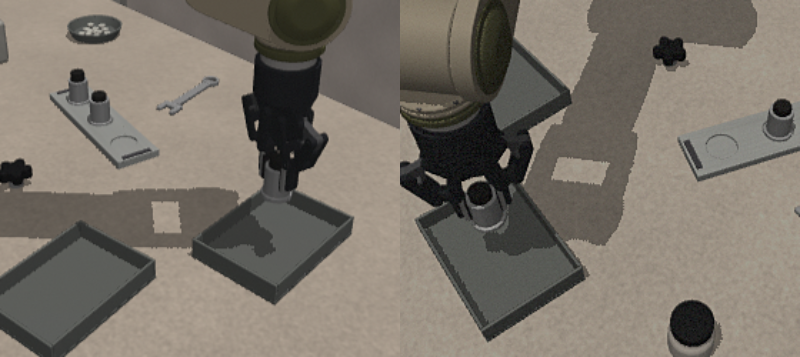

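The foot hangs upright over the target tray (at (278,180) in the left panel), and the two sound feet are still standing. I'll lower it.

Emit:
move_arm:
  plan:
    - {"dx":0,"dy":0,"dz":0.5,"ax":0,"ay":0,"az":0,"fingers":20}
    - {"dx":0,"dy":0,"dz":0.6,"ax":0,"ay":0,"az":0,"fingers":20}
    - {"dx":0,"dy":0,"dz":0.6,"ax":0,"ay":0,"az":0,"fingers":20}
    - {"dx":0,"dy":0,"dz":0.6,"ax":0,"ay":0,"az":0,"fingers":20}
    - {"dx":0,"dy":0,"dz":0.4,"ax":0,"ay":0,"az":0,"fingers":20}
    - {"dx":0,"dy":0,"dz":0.2,"ax":0,"ay":0,"az":0,"fingers":20}
    - {"dx":0,"dy":0,"dz":0,"ax":0,"ay":0,"az":0,"fingers":20}
    - {"dx":0,"dy":0,"dz":0,"ax":0,"ay":0,"az":0,"fingers":20}

```text
clock: 25.28
eef_pos: [0.5679, -0.2838, 0.0266]
tcp_rot: [0.252, 3.131, -0.001]
force: [-0.1, 0.4, -1.6]
width: 0.0326
grip_force: 49.8
```

Emit:
move_arm:
  plan:
    - {"dx":0,"dy":0,"dz":0.04,"ax":0,"ay":0,"az":0,"fingers":20}
    - {"dx":0,"dy":0,"dz":0,"ax":0,"ay":0,"az":0,"fingers":20}

```text
clock: 25.52
eef_pos: [0.5677, -0.2836, 0.0252]
tcp_rot: [0.252, 3.131, -0.0]
force: [0.5, 0.0, -1.1]
width: 0.0326
grip_force: 49.8
```

Emit:
move_arm:
  plan:
    - {"dx":0,"dy":0,"dz":0.04,"ax":0,"ay":0,"az":0,"fingers":20}
    - {"dx":0,"dy":0,"dz":0,"ax":0,"ay":0,"az":0,"fingers":20}

```text
clock: 25.78
eef_pos: [0.5676, -0.2835, 0.024]
tcp_rot: [-0.252, -3.131, -0.0]
force: [-0.1, -0.6, -2.6]
width: 0.0325
grip_force: 49.8
```

Emit:
move_arm:
  plan:
    - {"dx":0,"dy":0,"dz":0.06,"ax":0,"ay":0,"az":0,"fingers":20}
    - {"dx":0,"dy":0,"dz":0,"ax":0,"ay":0,"az":0,"fingers":20}

```text
clock: 26.02
eef_pos: [0.5675, -0.2835, 0.0224]
tcp_rot: [-0.252, -3.131, -0.0]
force: [0.1, 0.0, -1.7]
width: 0.0328
grip_force: 49.8
```

Emit:
move_arm:
  plan:
    - {"dx":0,"dy":0,"dz":0.04,"ax":0,"ay":0,"az":0,"fingers":20}
    - {"dx":0,"dy":0,"dz":0,"ax":0,"ay":0,"az":0,"fingers":20}

```text
clock: 26.28
eef_pos: [0.5676, -0.2835, 0.0215]
tcp_rot: [-0.252, -3.131, -0.0]
force: [-0.1, 0.7, -0.9]
width: 0.0326
grip_force: 49.8
```

Emit:
move_arm:
  plan:
    - {"dx":0,"dy":0,"dz":0.03,"ax":0,"ay":0,"az":0,"fingers":20}
    - {"dx":0,"dy":0,"dz":0,"ax":0,"ay":0,"az":0,"fingers":20}

```text
clock: 26.52
eef_pos: [0.5676, -0.2835, 0.0207]
tcp_rot: [-0.252, -3.131, -0.0]
force: [-0.6, -0.3, -1.5]
width: 0.0327
grip_force: 49.8
```

Emit:
move_arm:
  plan:
    - {"dx":0,"dy":0,"dz":0.02,"ax":0,"ay":0,"az":0,"fingers":20}
    - {"dx":0,"dy":0,"dz":0,"ax":0,"ay":0,"az":0,"fingers":20}

```text
clock: 26.78
eef_pos: [0.5676, -0.2836, 0.0204]
tcp_rot: [0.252, 3.131, -0.0]
force: [-0.5, -0.1, 0.3]
width: 0.0327
grip_force: 49.9
```

Emit:
move_arm:
  plan:
    - {"dx":0,"dy":0,"dz":0.02,"ax":0,"ay":0,"az":0,"fingers":20}
    - {"dx":0,"dy":0,"dz":0,"ax":0,"ay":0,"az":0,"fingers":20}

```text
clock: 27.02
eef_pos: [0.5677, -0.2836, 0.0204]
tcp_rot: [0.252, 3.131, -0.0]
force: [-2.6, 2.1, 5.5]
width: 0.033
grip_force: 50.3
```

Emit:
move_arm:
  plan:
    - {"dx":0,"dy":0,"dz":0.02,"ax":0,"ay":0,"az":0,"fingers":20}
    - {"dx":0,"dy":0,"dz":0,"ax":0,"ay":0,"az":0,"fingers":20}

```text
clock: 27.28
eef_pos: [0.5677, -0.2836, 0.0204]
tcp_rot: [0.252, 3.131, -0.0]
force: [-4.4, 2.6, 9.3]
width: 0.0325
grip_force: 50.7
```

The foot is down. I'll relax the downward push, open and rise clear.

Emit:
move_arm:
  plan:
    - {"dx":0,"dy":0,"dz":-0.03,"ax":0,"ay":0,"az":0,"fingers":20}
    - {"dx":0,"dy":0,"dz":0,"ax":0,"ay":0,"az":0,"fingers":42}
    - {"dx":0,"dy":0,"dz":0,"ax":0,"ay":0,"az":0,"fingers":50}
    - {"dx":0,"dy":0,"dz":0,"ax":0,"ay":0,"az":0,"fingers":64}
    - {"dx":0,"dy":0,"dz":0,"ax":0,"ay":0,"az":0,"fingers":64}
    - {"dx":0,"dy":0,"dz":0,"ax":0,"ay":0,"az":0,"fingers":64}
    - {"dx":0,"dy":0,"dz":-0.3,"ax":0,"ay":0,"az":0,"fingers":64}
    - {"dx":0,"dy":0,"dz":-0.6,"ax":0,"ay":0,"az":0,"fingers":64}
    - {"dx":0,"dy":0,"dz":-0.9,"ax":0,"ay":0,"az":0,"fingers":64}
    - {"dx":0,"dy":0,"dz":-0.9,"ax":0,"ay":0,"az":0,"fingers":64}
    - {"dx":0,"dy":0,"dz":-0.9,"ax":0,"ay":0,"az":0,"fingers":64}
    - {"dx":0,"dy":0,"dz":-0.9,"ax":0,"ay":0,"az":0,"fingers":64}
    - {"dx":0,"dy":0,"dz":0,"ax":0,"ay":0,"az":0,"fingers":64}
    - {"dx":0,"dy":0,"dz":0,"ax":0,"ay":0,"az":0,"fingers":64}
    - {"dx":0,"dy":0,"dz":0,"ax":0,"ay":0,"az":0,"fingers":64}

```text
clock: 29.15
eef_pos: [0.5673, -0.2833, 0.1316]
tcp_rot: [-0.252, -3.13, -0.001]
force: [-0.1, 0.2, 0.2]
width: 0.0549
grip_force: 0.0
```

Run:
```python
from h import *
s=read_state(); print(s["clock"],s["eef_pos"],s["width"],s["force"])
c=capture("side"); d=capture("scene")
a=cv2.resize(c["img"][120:370,170:450],(400,357)); b=cv2.resize(d["img"][120:370,90:370],(400,357))
cv2.imwrite("pics/end.png",np.hstack([a,b]))
```

```text
29.15 [ 0.56727417 -0.28331694  0.13159341] 0.054892489877960325 [-0.10110426  0.16101436  0.15546121]
```

View pics/end.png

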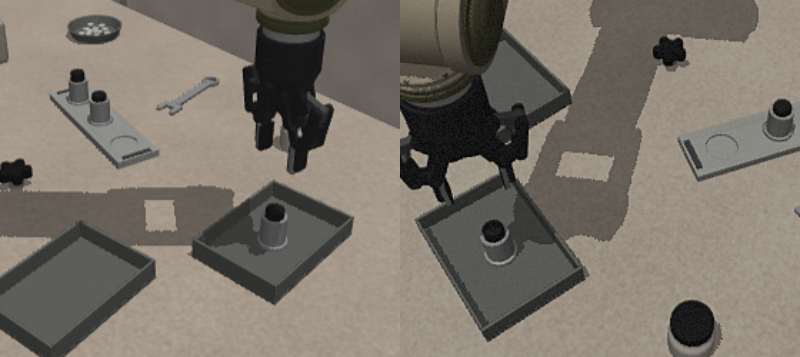

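The foot stands upright in the right-hand tray, at (273,225) in the left panel, and the gripper is clear. The sound feet are standing in their nests.

```bash
python3 -c "
from station import hand_in
print(hand_in())"
```

```text
the job is handed in; nothing more can be done
None
```

The soft foot was the right one (about 6 N at 5 mm, against about 12 N left and 14 N middle); it now stands upright in the scrap tray farthest to the robot's right, the two sound feet are still in their nests, and the job is handed in at about 29 s.

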